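# Set the duct damper lever in its marked notch and start the lock screw

### The arm

A 7-joint arm with a two-finger parallel gripper is mounted at the origin on the work surface. World frame = base frame: x ahead of the robot, y to its left, z up, the work surface at z = 0. Lengths are in m, angles in degrees, forces in N, time in s.
With the tool pointing down it reaches from about 0.425 to 0.95 m from the base axis. Payload 4.7 kg.
Tool frame: the origin (TCP) lies on the front face of the gripper's body, between the roots of the fingers; the fingertips stand 73 mm ahead of it and the grasp point (between the pads) lies 54 mm ahead of it; z points along the fingers, y is the line along which they close (so a half turn about z gives the same grasp; the last joint's range is limited). The gripper opens to 85 mm and grips with 20 to 120 N. Pads are 22 mm wide; open, the fingers measure 114 mm over their backs; the gripper's body (76 mm by 85 mm) begins 54 mm behind the grasp point. The pads swing forward as they close: fully open they stand 13 mm farther back than shut.
Start: joints at [-68.978, 26.849, -2.785, 87.806, 1.381, 65.374, -4.715], TCP at [0.26, 0.623, 0.304] pointing down, gripper open.
Joint ranges: [-148.3, 148.3], [-19.14, 114.17], [-79.39, 73.82], [5.75, 140.21], [-59.74, 239.74], [12.07, 113.84], [-152.46, 152.46]. Speed limits (degrees/s): [147.25, 147.25, 180, 180, 180, 180, 180].

### API

Orientations are given as [roll, pitch, yaw] about the fixed x, y, z axes, in that order (R = Rz(yaw) Ry(pitch) Rx(roll)).
In Python, from rig import bot gives the robot as it stands.
- The arm moves only by the tool servo_tool, never from a script. Its argument "rows" is a list of rows, each a list of 7 numbers: the shift along the tool's x, y, z in m, then the turn, a rotation vector about the tool's x, y, z in degrees, then the opening in per cent of the stroke, from 0 (shut) to 100 (fully open). In form: [[dx, dy, dz, wx, wy, wz, grip], ...]. A call has 1 to 10 rows; each row shifts and turns the commanded pose from where the row before left it, along the tool's axes as they then stand; what a row does not reach is not made up. A row lasts 1/8 s, in which the tool goes at most 62.5 mm and 10.7 degrees, less where a joint would pass 70% of its speed; a pose out of reach is approached as far as the arm can. A call with a gripper value outside its range is refused whole. The fingers move at their own pace and stop on an object; "newtons" is the grip in N (left out, the last holds). Time passes only in rows, so rows that do not move let the fingers close. It gives the time, the measured TCP pose, the force, the opening and the grip force at its end, in the units of the state.
- bot.read_state(): the state, without advancing time (a new reading comes with each control period).
- bot.read_camera(name): name is "scene" or "side" or "wrist"; returns a dict with "frame" (400x640x3 uint8, red, green, blue), "fovy" (degrees; the focal length in pixels is half the picture's height over the tangent of half this angle, whatever the lens; pixels are square), "cx", "cy" (the principal point, pixels), "distortion" ([k1, k2, p1, p2, k3] as OpenCV has them; the pictures are not rectified), "pose" (4x4, takes a point from camera to world coordinates). Camera axes: x right, y up, looking along -z (the intrinsics and any distortion apply to the point x, -y, -z); pixel columns grow to the right and rows downward; lengths in m; the calibration is good to about 2 mm. A picture is of the moment at which its call begins. There is no depth.
- bot.job_done(): hands the job in; it is judged then, once.
The state is a dict: "t": time; "joints": joint angles; "qd": joint speeds; "joint_efforts": joint torques, N m; "tcp_pos": TCP position; "tcp_rot": TCP orientation; "contact_force": force on the tool from outside, world axes, zero at the start; "moment": the same for the moment, N m; "grip_width": finger opening in m; "grip_force": force on a finger pad.
Only numpy, scipy, OpenCV 4.12 (cv2) and the standard library are available. Lean on these libraries where they do the work, as an engineer would, in place of code of your own. Each camera call takes 0.05 s, during which the arm holds its last target. There are 200 camera calls.

### The job

Swing the duct damper's lever round to the notch marked by the standing stud, so that it clicks in and stays there. Then start the lock screw by hand: turn its knob backward (anticlockwise from above) until the thread drops, never forward before that, then forward one full turn, and finish still gripping the knob with the screw started by that one turn and the lever still in its notch. Leave the things lying around where they are.

Things in the scene. Friction and masses are not known exactly. Their poses are not given: they have to be found in the camera images.
- damper: Duct damper section, bare sheet-metal housing fixed to the bench: 220 mm (its x) by 360 (y) by 130 high, a 100 mm round collar 60 mm long on each y end. Origin: centre of its underside, z up. On its top: the lever's vertical pivot at x = y = 0; the lock screw's vertical axis at x = 0, y = -55 mm in a round threaded boss; on the +y side a quadrant plate with three detent notches.
- lever (a joint): Lever swing about its vertical pivot, rad: 0 along the damper's +y, growing anticlockwise from above (grip towards the damper's -x). Stops -0.78 and 0.72; starts at -0.74 to -0.60. Notches at -0.28, 0.10 and 0.48: a spring ball drops in, centres the lever within 0.01 from about 0.04 off, and lets go when the grip is pushed with 3 to 5 N; elsewhere 1 to 2 N moves it and it stays put.
- lever_grip (a point): Mid-height of the lever's upright round black hand grip: 24 mm in diameter, 55 mm tall (27 mm below to 27 mm above this point), 125 mm from the pivot. It does not spin on the lever. Can be pinched from above or pushed sideways; under it is the flat steel lever bar, 20 mm wide and 5 mm thick.
- lever_nose (a point): Point on the lever's centre line 110 mm from the pivot, under the bar: when the lever is in the marked notch this point lies over the stud's axis.
- stud: Set-point stud marking the wanted notch: round dark steel, 14 mm in diameter and 14 mm tall, standing on the quadrant plate 110 mm from the pivot in line with that notch. The other two notches have only a flat plug there, 9 mm across and 1.5 mm high. Origin at its foot, 134 mm above the bench. The lever passes 4 mm above it.
- knob: Round fluted black hand knob of the lock screw, 44 mm in diameter, 26 mm tall, a white pointer ridge on top. Origin on the axis at the knob's mid-height, 202 mm above the bench at the start; z up, x towards the ridge. Clear all round; below it a 32 mm washer (17 to 20 mm under the origin) and the lever's slotted sector (42 mm under it). Captive: it turns and lifts but cannot tilt or come out.
- screw_turn (a joint): Angle of the lock screw, rad, growing anticlockwise from above (backward, unscrewing); starts at -0.2 to 0.2. Right-hand coarse thread, pitch 5 mm. The angle where the thread starts pass one another is not known beforehand: it comes after 0.4 to 1.9 rad of backward turning. Turning needs less than 0.1 N m.
- screw_lift (a joint): Screw height, m, up positive. Starts resting on the boss's thread at -0.0003 to -0.0015; backward it rides up to 0, then falls to -0.005 by its own weight (1.6 N); a hand holding it up must let go or press down lightly for it to fall. Further back it would ride up again. Forward from -0.005 it screws in 5 mm a turn: -0.010 is one turn. Thread play 0.5 mm. Limits 0.003, -0.0155.
- dish: Small open steel dish 60 x 70 x 16 mm with nuts in it, loose on the damper's top at its -y end, robot side. Origin under its centre. To be left alone.
- gasket: Black rubber ring 56 mm across, 8 mm high, loose on the damper's top at its -y end, far side. Origin under its centre. To be left alone.
- beaker: Glass beaker 72 mm across, 100 mm tall, on the bench to the left. Origin under its centre. To be left alone.
- netpot: Small black plastic plant pot 60 mm across, 55 mm tall, on the bench to the left. Origin under its centre. To be left alone.
- screwdriver: Screwdriver lying on the bench to the right. Origin at its middle. To be left alone.
- spanner: Steel spanner lying on the bench to the left of the damper. Origin at its middle. To be left alone.
- sealant_gun: Sealant gun with a white and blue cartridge, about 470 mm long, lying on the bench to the right. Origin under the cartridge. To be left alone.

How it is judged (in metres and radians):
On the way, in this order (a step that is already met when the one before it is completed fails the run):
1. the lever is at rest in the notch marked by the stud (its nose within 6 mm of the stud's axis, seen from above) (horizontal distance between lever_nose and stud below 0.006 m and velocity of joint lever between -0.1 and 0.1 rad/s), for 0.3 s.
2. turned backward, the screw has dropped by a thread (more than 4.1 mm below the crest it rode on) (value of joint screw_lift below -0.0041 m and value of joint screw_turn above 0.2 rad), for 0.1 s.
At the end, for the whole second after the job is handed in: The lever rests in the notch marked by the stud (its nose within 6 mm of the stud's axis, seen from above), the screw is started by one turn after the drop (screw_lift between -8.6 and -11.4 mm, that is about 0.75 to 1.25 turns), and the fingers hold the still knob (more than 2 N) (all of step 1 and value of joint screw_lift between -0.0114 and -0.0086 m and velocity of joint screw_turn between -0.15 and 0.15 rad/s and contact force between the fingers and knob above 2 N); the arm keeps its last pose, push and grip.
It fails at once if the screw is turned forward past screw_turn = -0.7 before it has dropped (value of joint screw_turn below -0.7 rad and value of joint screw_lift above -0.004 m).
It fails at once if a thing lying around is moved by more than 30 mm (distance of any of dish, gasket, beaker, netpot, screwdriver, spanner, sealant_gun from where it was at the start of the episode above 0.03 m).
It also fails if it takes over 67 s, if anything falls off the work surface, if the arm or the gripper's body presses on something with over 40 N, if the wrist force passes 120 N, or if a joint passes its speed limit or range.

## Working session

There is one attempt and no reset: what is moved stays moved. The work goes in short steps, Python scripts to look and compute and a tool call to move; the robot and the scene stay as the last step left them, time stands still between calls to the robot, and variables do not carry over. Pictures are saved under pics/ and viewed, at most 10 in all, crops included, and the job is handed in when it is done.

Besides the shell and the picture viewer there is one more tool, called after "Request:" as name(argument=value, ...) on one line, values as JSON. servo_tool: Moves the arm, as the interface text tells. Its arguments: {"type":"object","properties":{"rows":{"type":"array","items":{"type":"array","items":{"type":"number"}}},"newtons":{"type":"number"}},"required":["rows"]}

```bash
mkdir -p pics && ls
python3 - <<'E'
from rig import bot
import cv2,numpy as np
s=bot.read_state();print({k:np.round(v,3).tolist() for k,v in s.items()})
for n in("scene","side","wrist"):
    c=bot.read_camera(n);cv2.imwrite(f"pics/{n}0.png",c["frame"][...,::-1])
    print(n,c["fovy"],c["cx"],c["cy"],c["distortion"],np.round(c["pose"],3).tolist())
E
```

```text
pics
{'t': 0.0, 'joints': [-68.978, 26.9, -2.785, 87.875, 1.381, 65.374, -4.715], 'qd': [0.059, -0.106, -0.025, -0.066, 0.07, -0.056, 0.021], 'joint_efforts': [-0.0, -51.032, -0.047, -23.771, 0.011, 0.008, 0.0], 'tcp_pos': [0.26, 0.622, 0.303], 'tcp_rot': [-179.885, 0.004, 157.325], 'contact_force': [0.052, 0.322, -0.189], 'moment': [0.006, -0.053, -0.018], 'grip_force': 0.0, 'grip_width': 0.085}
scene 46.5928187727864 316.7232003437158 200.2220792716897 [0.03930695 0.         0.         0.         0.        ] [[0.369, -0.56, 0.742, 1.472], [0.929, 0.209, -0.304, -0.394], [0.015, 0.802, 0.597, 0.918], [0.0, 0.0, 0.0, 1.0]]
side 55.277578825946854 320.9618749780857 198.1084812796084 [-0.04043763  0.          0.          0.          0.        ] [[-0.636, 0.564, -0.527, -0.165], [-0.772, -0.45, 0.45, 0.621], [0.017, 0.692, 0.722, 1.091], [0.0, 0.0, 0.0, 1.0]]
wrist 68.90032789253101 322.2365203588357 203.78360251241045 [-0.01127519  0.          0.          0.          0.        ] [[0.385, -0.873, -0.299, 0.184], [0.923, 0.363, 0.126, 0.654], [-0.002, -0.325, 0.946, 0.374], [0.0, 0.0, 0.0, 1.0]]
```

View pics/scene0.png

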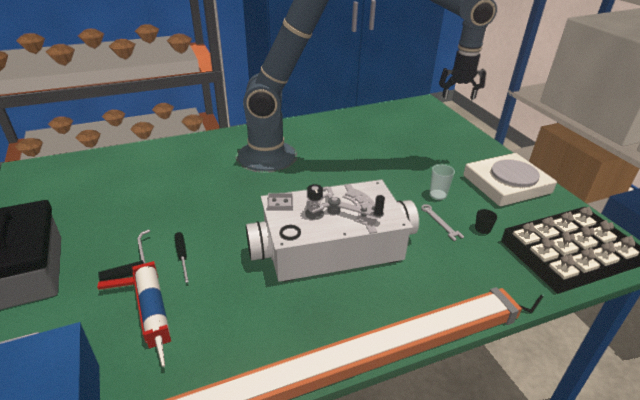

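View pics/side0.png

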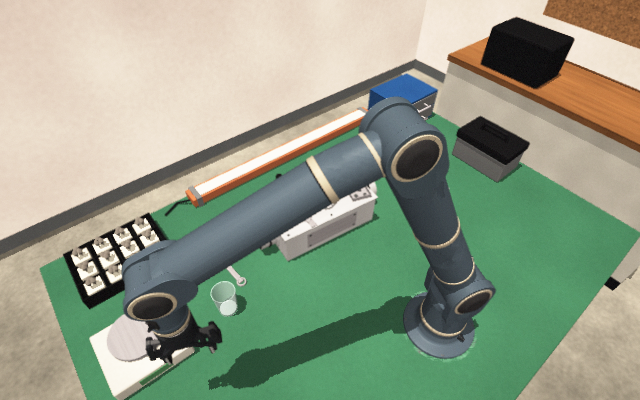

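The scene view shows the damper centred near (338,228), with the knob at (315,190), the black grip at (380,204), the dish at (280,201) and the gasket at (290,232). In the side view the arm hides the damper's top.

```bash
cat > h.py <<'E'
from rig import bot
import cv2,numpy as np
from scipy.spatial.transform import Rotation as R
def K(c):
    f=c["frame"].shape[0]/2/np.tan(np.radians(c["fovy"]/2))
    return np.array([[f,0,c["cx"]],[0,f,c["cy"]],[0,0,1]])
def ray(c,p):
    u=cv2.undistortPoints(np.array([[p]],float),K(c),np.array(c["distortion"]))[0,0]
    d=c["pose"][:3,:3]@np.array([u[0],-u[1],-1]);return c["pose"][:3,3],d/np.linalg.norm(d)
def onz(c,p,z):
    o,d=ray(c,p);return o+d*(z-o[2])/d[2]
def proj(c,P):
    q=(np.asarray(P)-c["pose"][:3,3])@c["pose"][:3,:3]; q=q*[1,-1,-1]
    return cv2.projectPoints(q.reshape(1,1,3),np.zeros(3),np.zeros(3),K(c),np.array(c["distortion"]))[0][0,0]
def tri(rs):
    A=sum(np.eye(3)-np.outer(d,d) for o,d in rs);b=sum((np.eye(3)-np.outer(d,d))@o for o,d in rs)
    return np.linalg.solve(A,b)
def tool(): 
    s=bot.read_state();return np.array(s["tcp_pos"]),R.from_euler("xyz",s["tcp_rot"],degrees=True)
E
python3 - <<'E'
from h import *
c=bot.read_camera("scene")
for n,p,z in(("knob",(315,187),.215),("grip",(380,199),.21),("dish",(280,201),.146),("gasket",(290,232),.138),("beaker",(440,195),0),("c1",(262,193),.13),("c2",(385,183),.13),("c3",(409,232),.13),("c4",(273,247),.13)):
    print(n,np.round(onz(c,p,z),3))
im=c["frame"][170:270,240:420,::-1]
cv2.imwrite("pics/s1.png",cv2.resize(im,None,fx=4.4,fy=4.4,interpolation=cv2.INTER_CUBIC))
E
```

```text
knob [ 0.543 -0.018  0.215]
grip [0.645 0.121 0.21 ]
dish [ 0.481 -0.097  0.146]
gasket [ 0.606 -0.111  0.138]
beaker [0.45  0.474 0.   ]
c1 [ 0.405 -0.127  0.13 ]
c2 [0.485 0.231 0.13 ]
c3 [0.707 0.182 0.13 ]
c4 [ 0.637 -0.166  0.13 ]
```

View pics/s1.png

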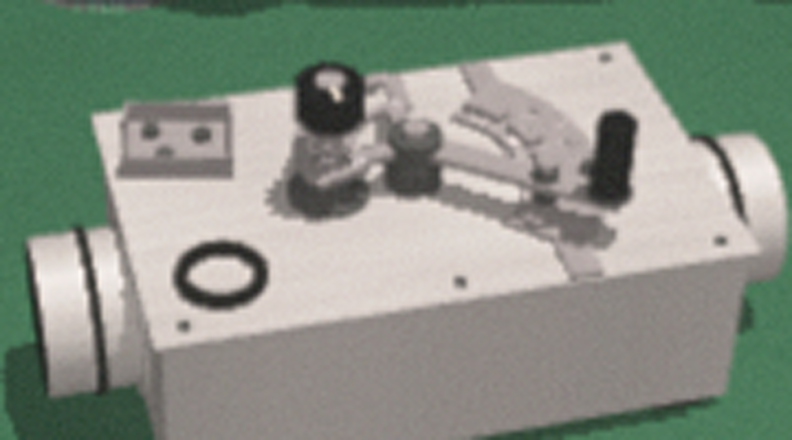

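The crop shows the knob at crop (330,98), the lever hub at (415,155), the grip at (613,155), and what may be the stud at (545,182), just clear of the lever. I'll write a small row planner and move above the damper.

```bash
cat >> h.py <<'E'
def plan(pts,g,nd=4):
    """pts: list of (xyz,yaw_deg,n) ; prints rows from the present pose, tool kept pointing down"""
    p,r=tool();out=[]
    for P,yaw,n in pts:
        P=np.array(P,float)
        r1=R.from_euler("xyz",[180,0,yaw],degrees=True)
        w=(r.inv()*r1).as_rotvec(degrees=True); st=(P-p)/n
        for i in range(n):
            d=r.inv().apply(st)
            out.append([round(float(x),nd) for x in d]+[round(float(x),1) for x in w/n]+[g])
            r=r*R.from_rotvec(w/n,degrees=True)
        p=P
    for i in range(0,len(out),10):print(out[i:i+10])
E
python3 - <<'E'
from h import *
plan([((.56,.05,.40),50,14)],100,3)
E
```

```text
[[-0.036, -0.029, -0.007, -0.0, 0.0, 7.7, 100], [-0.039, -0.024, -0.007, -0.0, 0.0, 7.7, 100], [-0.042, -0.019, -0.007, -0.0, 0.0, 7.7, 100], [-0.044, -0.013, -0.007, -0.0, 0.0, 7.7, 100], [-0.046, -0.007, -0.007, -0.0, 0.0, 7.7, 100], [-0.046, -0.001, -0.007, -0.0, 0.0, 7.7, 100], [-0.046, 0.005, -0.007, -0.0, 0.0, 7.7, 100], [-0.045, 0.011, -0.007, -0.0, 0.0, 7.7, 100], [-0.043, 0.017, -0.007, -0.0, 0.0, 7.7, 100], [-0.04, 0.023, -0.007, -0.0, 0.0, 7.7, 100]]
[[-0.037, 0.028, -0.007, -0.0, 0.0, 7.7, 100], [-0.033, 0.032, -0.007, -0.0, 0.0, 7.7, 100], [-0.028, 0.037, -0.007, -0.0, 0.0, 7.7, 100], [-0.023, 0.04, -0.007, -0.0, 0.0, 7.7, 100]]
```

Request:
servo_tool(rows=[[-0.036,-0.029,-0.007,0,0,7.7,100],[-0.039,-0.024,-0.007,0,0,7.7,100],[-0.042,-0.019,-0.007,0,0,7.7,100],[-0.044,-0.013,-0.007,0,0,7.7,100],[-0.046,-0.007,-0.007,0,0,7.7,100],[-0.046,-0.001,-0.007,0,0,7.7,100],[-0.046,0.005,-0.007,0,0,7.7,100],[-0.045,0.011,-0.007,0,0,7.7,100],[-0.043,0.017,-0.007,0,0,7.7,100],[-0.04,0.023,-0.007,0,0,7.7,100]])

```text
t: 1.45
tcp_pos: [0.4751, 0.2128, 0.3742]
tcp_rot: [-180.0, -0.0, 80.1]
contact_force: [0.6, 1.0, 0.3]
grip_width: 0.0851
grip_force: 0.0
```

Request:
servo_tool(rows=[[-0.037,0.028,-0.007,0,0,7.7,100],[-0.033,0.032,-0.007,0,0,7.7,100],[-0.028,0.037,-0.007,0,0,7.7,100],[-0.023,0.04,-0.007,0,0,7.7,100],[0,0,0,0,0,0,100],[0,0,0,0,0,0,100]])

```text
t: 2.2
tcp_pos: [0.5593, 0.0506, 0.4015]
tcp_rot: [-179.9, 0.0, 49.6]
contact_force: [0.1, -0.3, -0.8]
grip_width: 0.0854
grip_force: 0.0
```

Run:
```python
from h import *
print(tool()[0],bot.read_state()["tcp_rot"],np.round(bot.read_state()["joints"],0))
for n in("wrist","scene","side"):
    c=bot.read_camera(n);cv2.imwrite(f"pics/{n}1.png",c["frame"][...,::-1]);np.save(f"pics/{n}1.npy",c,allow_pickle=True)
```

```text
[0.55930741 0.05056808 0.40148693] [-1.79937826e+02  9.67467073e-03  4.95819066e+01] [-36.  13.  32.  97.  -7.  72. -43.]
```

View pics/wrist1.png

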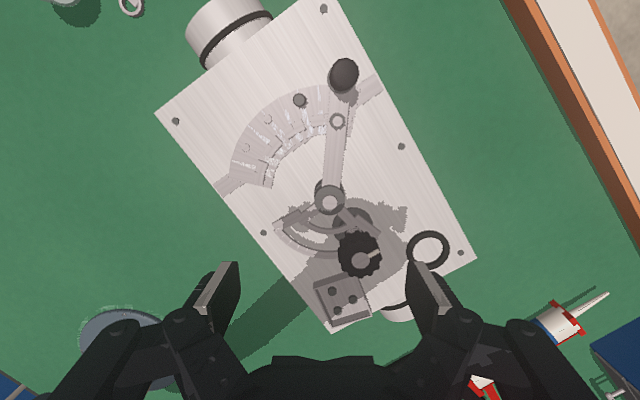

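The wrist view shows the stud as a tall dark disc at (300,100). The flat plugs are at (268,119) and (246,147), so the wanted notch is the one nearest the lever. Grip top is at (344,72), hub at (330,201) and knob at (360,258).

Run:
```python
from h import *
cs={n:np.load(f"pics/{n}1.npy",allow_pickle=True).item() for n in("wrist","scene")}
def blob(c,p,w,h,t=75):
    g=cv2.GaussianBlur(cv2.cvtColor(c["frame"],cv2.COLOR_RGB2GRAY),(3,3),0)
    x,y=p;m=np.zeros_like(g);m[y-h:y+h,x-w:x+w]=(g[y-h:y+h,x-w:x+w]<t)
    n,l,s,ce=cv2.connectedComponentsWithStats(m);i=1+np.argmax(s[1:,4]);print(s[i],ce[i]);x,y,w,h=s[i][:4];return (x+w/2-.5,y+h/2-.5)
W,S=cs["wrist"],cs["scene"]
gw=blob(W,(344,75),22,25);gs=blob(S,(380,204),8,16)
kw=blob(W,(360,255),30,30);ks=blob(S,(315,191),12,13)
for n,a,b in(("grip",gw,gs),("knob",kw,ks)): print(n,a,b,np.round(tri([ray(W,a),ray(S,b)]),4), "z-plane",np.round(onz(W,a,.184 if n=="grip" else .207),4))
sp=blob(W,(300,100),12,12,130)
st=onz(W,sp,.146);hub=(330,201)
print("stud",np.round(st,4))
ps=[onz(W,p,.1355)[:2] for p in((268,119),(246,147))]+[st[:2]]
print("plugs",np.round(ps,4))
for z in(.165,.175,.185):print("hub",z,np.round(onz(W,hub,z),4))
co=[onz(W,p,.13)[:2] for p in((155,113),(323,333),(477,258))]
print("corners",np.round(co,4))
```

```text
[330  59  28  32 162] [344.63580247  80.16049383]
[374 196  10  20 149] [378.61744966 205.87919463]
[ 338  231   44   47 1246] [357.26805778 252.62520064]
[307 184  16  17 190] [314.38421053 192.46315789]
grip (np.float64(343.5), np.float64(74.5)) (np.float64(378.5), np.float64(205.5)) [0.6443 0.1201 0.1891] z-plane [0.6452 0.1208 0.184 ]
knob (np.float64(359.5), np.float64(254.0)) (np.float64(314.5), np.float64(192.0)) [ 0.5488 -0.0223  0.2042] z-plane [ 0.5489 -0.0215  0.207 ]
[293  94  14  14  91] [299.92307692 100.62637363]
stud [0.5979 0.1322 0.146 ]
plugs [[0.5578 0.141 ]
 [0.5171 0.135 ]
 [0.5979 0.1322]]
hub 0.165 [0.5544 0.0305 0.165 ]
hub 0.175 [0.5563 0.0332 0.175 ]
hub 0.185 [0.5583 0.0359 0.185 ]
corners [[ 0.4643  0.229 ]
 [ 0.409  -0.1289]
 [ 0.6456 -0.167 ]]
```

Run:
```python
from h import *
plan([((.6445,.1205,.30),44,4),((.6445,.1205,.244),44,3)],70)
```

```text
[[0.027, 0.0051, 0.0254, -0.0, 0.0, 1.4, 70], [0.0271, 0.0045, 0.0254, -0.0, 0.0, 1.4, 70], [0.0272, 0.0038, 0.0254, -0.0, 0.0, 1.4, 70], [0.0273, 0.0031, 0.0254, -0.0, 0.0, 1.4, 70], [0.0, -0.0, 0.0187, 0.0, 0.0, 0.0, 70], [0.0, -0.0, 0.0187, 0.0, 0.0, 0.0, 70], [0.0, -0.0, 0.0187, 0.0, 0.0, 0.0, 70]]
```

Request:
servo_tool(rows=[[0.027,0.005,0.0254,0,0,1.4,70],[0.027,0.0045,0.0254,0,0,1.4,70],[0.0275,0.004,0.0254,0,0,1.4,70],[0.027,0.003,0.0254,0,0,1.4,70],[0,0,0.0187,0,0,0,70],[0,0,0.0187,0,0,0,70],[0,0,0.0187,0,0,0,70],[0,0,0,0,0,0,70]])

```text
t: 3.35
tcp_pos: [0.6441, 0.1182, 0.2428]
tcp_rot: [-179.9, 0.1, 43.9]
contact_force: [0.4, 0.0, -0.8]
grip_width: 0.0599
grip_force: 0.0
```

Request:
servo_tool(rows=[[0,0,0,0,0,0,5],[0,0,0,0,0,0,5],[0,0,0,0,0,0,5],[0,0,0,0,0,0,5],[0,0,0,0,0,0,5]], newtons=25)

```text
t: 3.98
tcp_pos: [0.6454, 0.1191, 0.2454]
tcp_rot: [-180.0, -0.1, 43.9]
contact_force: [-2.0, 1.8, 5.9]
grip_width: 0.0235
grip_force: 25.3
```

Run:
```python
from h import *
s=bot.read_state();print(s["tcp_pos"],s["tcp_rot"],s["grip_width"],s["grip_force"],s["contact_force"])
pv=np.array([.553,.0318]);p=np.array(s["tcp_pos"]);a0=np.arctan2(*(p[:2]-pv)[::-1]);r=np.linalg.norm(p[:2]-pv);print(r,np.degrees(a0))
a1=np.radians(65.5);pts=[]
for k in range(1,9):
    a=a0+(a1-a0)*k/8;pts.append(((pv[0]+r*np.cos(a),pv[1]+r*np.sin(a),p[2]),np.degrees(a)-np.degrees(a0)+s["tcp_rot"][2],1))
print(pts[-1]);plan(pts,5)
```

```text
[0.6454363  0.11911691 0.24543118] [-1.79989277e+02 -9.79752084e-02  4.39269091e+01] 0.023514416411028444 25.31041592359543 [-2.01289909  1.7559119   5.90659436]
0.12715625300227623 43.368648626178455
((np.float64(0.6057308388815311), np.float64(0.14750726558185054), np.float64(0.2454311849199887)), np.float64(66.05826050269928), 1)
[[-0.0001, -0.0061, 0.0, -0.0, -0.1, -2.8, 5], [-0.0001, -0.0061, -0.0, 0.0, 0.0, -2.8, 5], [-0.0001, -0.0061, -0.0, -0.0, 0.0, -2.8, 5], [-0.0001, -0.0061, -0.0, -0.0, 0.0, -2.8, 5], [-0.0001, -0.0061, -0.0, -0.0, 0.0, -2.8, 5], [-0.0001, -0.0061, -0.0, -0.0, 0.0, -2.8, 5], [-0.0001, -0.0061, -0.0, -0.0, 0.0, -2.8, 5], [-0.0001, -0.0061, -0.0, 0.0, 0.0, -2.8, 5]]
```

Request:
servo_tool(rows=[[-0.0001,-0.0061,0,0,0,-2.8,5],[-0.0001,-0.0061,0,0,0,-2.8,5],[-0.0001,-0.0061,0,0,0,-2.8,5],[-0.0001,-0.0061,0,0,0,-2.8,5],[-0.0001,-0.0061,0,0,0,-2.8,5],[-0.0001,-0.0061,0,0,0,-2.8,5],[-0.0001,-0.0061,0,0,0,-2.8,5],[-0.0001,-0.0061,0,0,0,-2.8,5],[0,0,0,0,0,0,5],[0,0,0,0,0,0,5]])

```text
t: 5.22
tcp_pos: [0.6047, 0.1479, 0.2454]
tcp_rot: [-179.9, -0.1, 66.5]
contact_force: [-5.6, 1.7, 9.4]
grip_width: 0.0234
grip_force: 25.8
```

Request:
servo_tool(rows=[[0,0,0,0,0,0,70],[0,0,0,0,0,0,70],[0,0,0,0,0,0,70],[0,0,-0.03,0,0,0,70],[0,0,-0.03,0,0,0,70],[0,0,-0.04,0,0,0,70],[0,0,0,0,0,0,70],[0,0,0,0,0,0,70]])

```text
t: 6.22
tcp_pos: [0.6053, 0.1467, 0.3435]
tcp_rot: [-180.0, 0.0, 66.3]
contact_force: [0.2, 0.5, -0.2]
grip_width: 0.0597
grip_force: 0.0
```

Run:
```python
from h import *
s=bot.read_state();print(s["tcp_pos"],s["tcp_rot"])
c=bot.read_camera("wrist");np.save("pics/wrist2.npy",c,allow_pickle=True);cv2.imwrite("pics/wrist2.png",c["frame"][...,::-1])
print("stud proj",proj(c,(.5979,.1322,.148)))
```

```text
[0.60529329 0.14669163 0.3434532 ] [-1.79950320e+02  3.71711180e-02  6.63282702e+01]
stud proj [320.57490285 211.74603612]
```

View pics/wrist2.png

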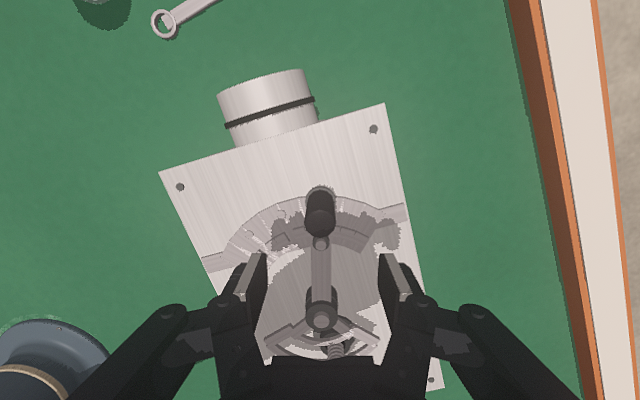

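The lever now stands over the stud position: grip (320,212), lever hole (320,242), hub (321,316), and the stud is hidden under the bar. I'll check the angle numerically.

Run:
```python
from h import *
W1,W2=[np.load(f"pics/wrist{i}.npy",allow_pickle=True).item() for i in(1,2)]
def blob(c,p,w,h,t):
    g=cv2.cvtColor(c["frame"],cv2.COLOR_RGB2GRAY)
    x,y=p;m=np.zeros_like(g);m[y-h:y+h,x-w:x+w]=(g[y-h:y+h,x-w:x+w]<t)
    n,l,s,ce=cv2.connectedComponentsWithStats(m);i=1+np.argmax(s[1:,4]);x,y,w,h=s[i][:4];print(s[i]);return (x+w/2-.5,y+h/2-.5)
hub=tri([ray(W1,(330,201)),ray(W2,(321,316))]);print("hub",np.round(hub,4))
st=onz(W1,(299.9,100.6),.146)
h1,h2=onz(W1,(337,121),.157),onz(W2,(320,242.5),.157)
az=lambda v:np.degrees(np.arctan2(v[1],v[0]))
g=blob(W2,(320,212),18,30,75);G=onz(W2,g,.184);print("grip",np.round(G,4),"hole",np.round(h2,4))
for pv in(hub,np.array([.553,.0318,0])):
    print("hole r",np.linalg.norm((h1-pv)[:2]),np.linalg.norm((h2-pv)[:2]),"az start",az(h1-pv),"now",az(h2-pv),"grip",az(G-pv),"stud",az(st-pv),np.linalg.norm((st-pv)[:2]))
S=bot.read_camera("scene");cv2.imwrite("pics/s2.png",cv2.resize(S["frame"][170:250,290:410,::-1],None,fx=6,fy=6,interpolation=cv2.INTER_CUBIC))
```

```text
hub [0.5539 0.0302 0.1634]
[ 304  190   32   52 1171]
grip [0.6013 0.1417 0.184 ] hole [0.5859 0.1061 0.157 ]
hole r 0.08620526578445517 0.08239909118520528 az start 45.02764769921617 now 67.1578420996837 grip 66.97226413002957 stud 66.45902219841568 0.11090937784850562
hole r 0.08568055569443439 0.08123622964114337 az start 43.83378362953972 now 66.13581139864245 grip 66.27881465857787 stud 65.69518634646916 0.10976110615997345
```

View pics/s2.png

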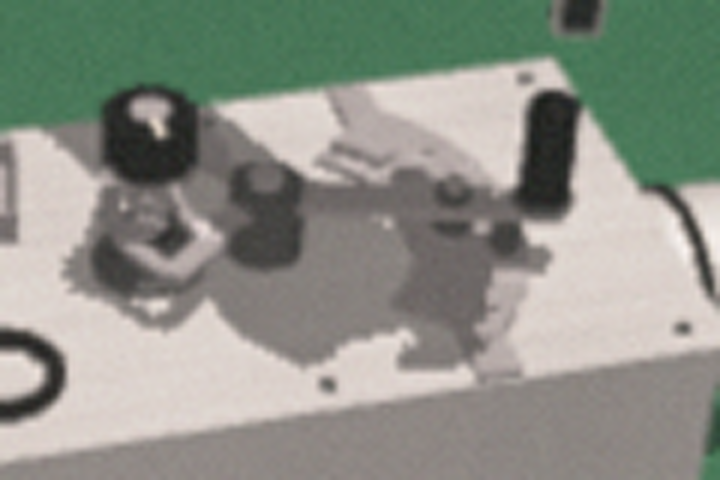

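The lever is within about 0.7° of the stud's line, with the stud visible under the bar at crop (505,238), so it is in the notch. Next is above the knob for a close look.

Run:
```python
from h import *
plan([((.548,-.023,.335),60,5)],100)
```

```text
[[-0.0357, 0.0032, 0.0016, -0.0, 0.0, 1.3, 100], [-0.0356, 0.004, 0.0016, -0.0, 0.0, 1.3, 100], [-0.0355, 0.0048, 0.0016, -0.0, 0.0, 1.3, 100], [-0.0354, 0.0055, 0.0016, -0.0, 0.0, 1.3, 100], [-0.0352, 0.0063, 0.0015, -0.0, 0.0, 1.3, 100]]
```

Request:
servo_tool(rows=[[-0.0357,0.0032,0.0016,0,0,1.3,100],[-0.0356,0.004,0.0016,0,0,1.3,100],[-0.0355,0.0048,0.0016,0,0,1.3,100],[-0.0354,0.0055,0.0016,0,0,1.3,100],[-0.0352,0.0063,0.0015,0,0,1.3,100],[0,0,0,0,0,0,100],[0,0,0,0,0,0,100]])

```text
t: 7.2
tcp_pos: [0.5484, -0.0229, 0.3362]
tcp_rot: [-180.0, -0.0, 59.8]
contact_force: [0.9, 1.6, 0.5]
grip_width: 0.0854
grip_force: 0.0
```

Run:
```python
from h import *
s=bot.read_state();print(s["tcp_pos"],s["tcp_rot"],np.round(s["joints"]))
c=bot.read_camera("wrist");np.save("pics/wrist3.npy",c,allow_pickle=True)
q=proj(c,(.548,-.023,.215));print(q)
x,y=np.int32(q);im=c["frame"][max(0,y-70):y+70,x-100:x+100,::-1];print(x-100,max(0,y-70))
cv2.imwrite("pics/k3.png",cv2.resize(im,None,fx=4,fy=4,interpolation=cv2.INTER_CUBIC))
```

```text
[ 0.54835103 -0.02293612  0.33623009] [-1.79984756e+02 -3.74552143e-02  5.98179929e+01] [-27.  14.  30. 104.  -8.  64. -24.]
[320.82272775 227.40324118]
220 157
```

View pics/k3.png

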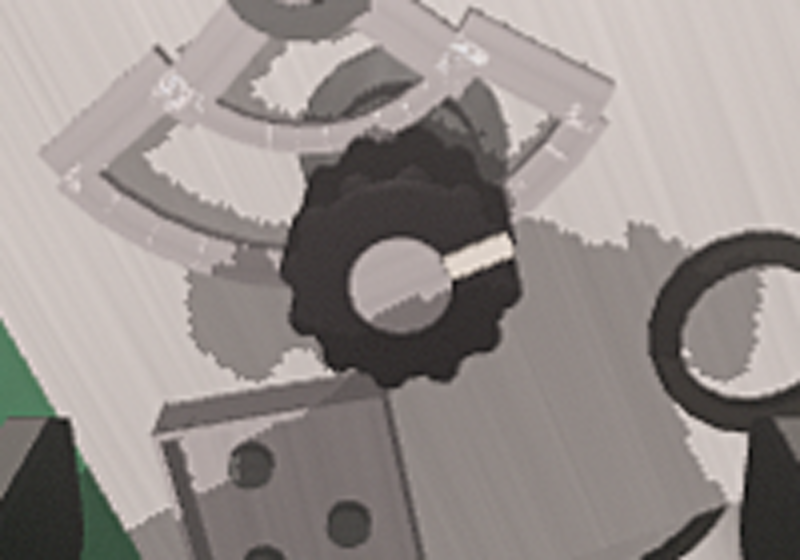

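The knob's top disc is centred at crop (402,285), or image (320.2,227.9). That is within 0.5 mm of my estimate. The white ridge points to crop (480,257). I'll descend and grip.

Request:
servo_tool(rows=[[0,0,0.02,0,0,0,72],[0,0,0.02,0,0,0,72],[0,0,0.02,0,0,0,72],[0,0,0.017,0,0,0,72],[0,0,0,0,0,0,72]])

```text
t: 7.88
tcp_pos: [0.5479, -0.0222, 0.2579]
tcp_rot: [-179.9, 0.1, 59.9]
contact_force: [-0.2, -0.2, 0.1]
grip_width: 0.0619
grip_force: 0.0
```

Request:
servo_tool(rows=[[0,0,0,0,0,0,30],[0,0,0,0,0,0,30],[0,0,0,0,0,0,30],[0,0,0,0,0,0,30]], newtons=25)

```text
t: 8.38
tcp_pos: [0.5478, -0.0221, 0.2601]
tcp_rot: [-179.9, -0.1, 59.9]
contact_force: [-5.3, 2.4, 3.4]
grip_width: 0.0431
grip_force: 25.2
```

Run:
```python
from h import *
a,b=[np.load(f"pics/wrist{i}.npy",allow_pickle=True).item() for i in(1,3)]
print("knob top tri",np.round(tri([ray(a,(360.5,260)),ray(b,(320.2,227.9))]),4))
s=bot.read_state();print({k:np.round(s[k],4).tolist() for k in("tcp_pos","tcp_rot","contact_force","moment","grip_width","grip_force")})
```

```text
knob top tri [ 0.5479 -0.0225  0.2167]
{'tcp_pos': [0.5478, -0.0221, 0.2601], 'tcp_rot': [-179.8746, -0.0556, 59.8568], 'contact_force': [-5.3323, 2.4069, 3.3679], 'moment': [0.4032, 0.929, 0.0033], 'grip_width': 0.0431, 'grip_force': 25.2085}
```

Request:
servo_tool(rows=[[0,-0.001,0.001,0,0,0,30],[0,0,0,0,0,-8,30],[0,0,0,0,0,-8,30],[0,0,0,0,0,-8,30],[0,0,0,0,0,0,30]])

```text
t: 9.0
tcp_pos: [0.5475, -0.022, 0.2602]
tcp_rot: [180.0, -0.1, 83.9]
contact_force: [-5.7, 2.3, 8.2]
grip_width: 0.043
grip_force: 25.7
```

Request:
servo_tool(rows=[[0,0,0,0,0,-7,30],[0,0,0,0,0,-7,30],[0,0,0,0,0,-7,30],[0,0,0,0,0,0,30]])

```text
t: 9.5
tcp_pos: [0.5473, -0.0215, 0.2594]
tcp_rot: [180.0, -0.1, 104.9]
contact_force: [-4.2, 2.5, 4.5]
grip_width: 0.0434
grip_force: 25.3
```

Request:
servo_tool(rows=[[0,0,0,0,0,-7,30],[0,0,0,0,0,-7,30],[0,0,0,0,0,0,30]])

```text
t: 9.88
tcp_pos: [0.5474, -0.0217, 0.2583]
tcp_rot: [180.0, -0.1, 118.7]
contact_force: [-2.8, 2.8, -1.6]
grip_width: 0.0435
grip_force: 25.6
```

The force went to -1.6 N, which is the screw's own weight, so the thread has let go. Lower it gently.

Request:
servo_tool(rows=[[0,0,0.001,0,0,0,30],[0,0,0.001,0,0,0,30],[0,0,0.001,0,0,0,30],[0,0,0,0,0,0,30]])

```text
t: 10.38
tcp_pos: [0.5475, -0.0219, 0.2559]
tcp_rot: [180.0, -0.1, 118.8]
contact_force: [-3.4, 3.5, 3.7]
grip_width: 0.0429
grip_force: 26.2
```

Request:
servo_tool(rows=[[0,0,0,0,0,0,72],[0,0,0,0,0,0,72],[0,0,-0.025,0,0,0,72],[0,0,-0.025,0,0,0,72],[0,0,-0.026,0,0,0,90],[0,0,0,0,0,0,100],[0,0,0,0,0,0,100]])

```text
t: 11.25
tcp_pos: [0.5473, -0.0227, 0.3305]
tcp_rot: [-179.9, -0.0, 118.8]
contact_force: [0.7, -0.1, 0.1]
grip_width: 0.0854
grip_force: 0.0
```

Run:
```python
from h import *
s=bot.read_state();print(s["tcp_pos"],s["tcp_rot"],np.round(s["joints"]))
c=bot.read_camera("wrist");np.save("pics/wrist4.npy",c,allow_pickle=True)
q=proj(c,(.548,-.0227,.21));print(q)
x,y=np.int32(q);im=c["frame"][max(0,y-70):y+70,x-100:x+100,::-1];print(x-100,max(0,y-70))
cv2.imwrite("pics/k4.png",cv2.resize(im,None,fx=4,fy=4,interpolation=cv2.INTER_CUBIC))
```

```text
[ 0.54727634 -0.02273882  0.33051572] [-1.79947026e+02 -5.28278216e-03  1.18800024e+02] [-16.  14.  17. 104.  -5.  63.  31.]
[322.79011249 227.11261744]
222 157
```

View pics/k4.png

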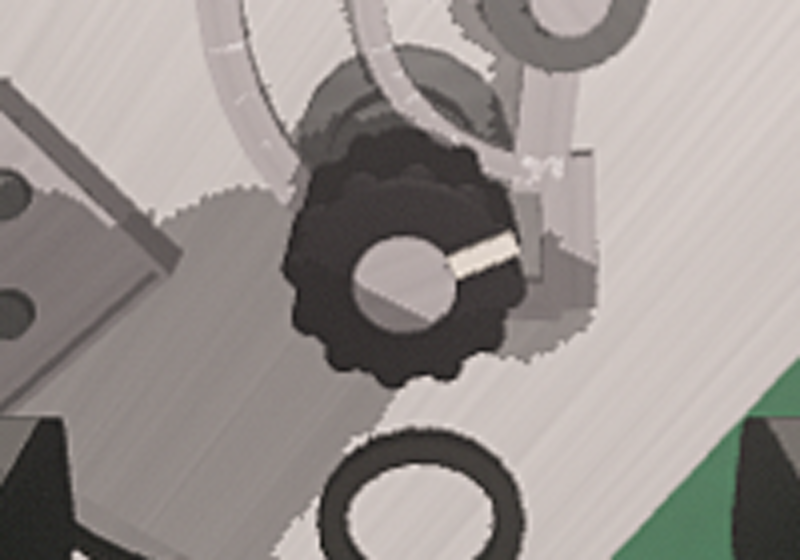

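The ridge kept its bearing relative to the tool, so there was no slip: the knob turned 59° back. I'll measure the knob's height from the disc in both views.

```bash
cat >> h.py <<'E'
def disc(c,q):
    """silver disc on the knob top near pixel q: ellipse and contour width"""
    x,y=int(q[0])-30,int(q[1])-28
    g=cv2.cvtColor(c["frame"][y:y+56,x:x+60],cv2.COLOR_RGB2GRAY);g=cv2.resize(g,None,fx=4,fy=4,interpolation=cv2.INTER_CUBIC)
    dk=(g<85).astype(np.uint8)
    # holes in the dark knob: disc is the one nearest the middle
    n,l,s,ce=cv2.connectedComponentsWithStats(cv2.morphologyEx(1-dk,cv2.MORPH_OPEN,np.ones((29,29),np.uint8)))
    i=l[int((q[1]-y)*4),int((q[0]-x)*4)]
    k=max(cv2.findContours((l==i).astype(np.uint8),cv2.RETR_EXTERNAL,cv2.CHAIN_APPROX_NONE)[0],key=len)
    (u,v),ax,an=cv2.fitEllipse(k)
    return (x+(u+.5)/4-.5,y+(v+.5)/4-.5),np.array(ax)/4
def zaxis(c,p,xy):
    o,d=ray(c,p);k=np.array([*xy]);t=((k-o[:2])@d[:2])/(d[:2]@d[:2]);P=o+t*d;return P,np.linalg.norm(P[:2]-k)
E
python3 - <<'E'
from h import *
W=[np.load(f"pics/wrist{i}.npy",allow_pickle=True).item() for i in(1,3,4)]
for c,q in zip(W[1:],((320,228),(323,228))):
    p,ax=disc(c,q);P=zaxis(c,p,(.548,-.0225));cam=c["pose"][:3,3]
    print(p,ax,"z by axis",P, "cam z",cam[2],"disc range*d",f"{ax.max()}")
    d=np.linalg.norm(P[0]-cam);print(" dist",d,"diam mm",ax.max()*d/K(c)[0,0]*1000*(1))
E
```

```text
(319.7632007598877, 227.6982135772705) [23.39845657 26.32645035] z by axis (array([ 0.54757595, -0.02224261,  0.21654254]), np.float64(0.0004960520658627463)) cam z 0.40730683737657947 disc range*d 26.32645034790039
 dist 0.20808519932665623 diam mm 18.790065360390074
(322.8301639556885, 227.51056098937988) [23.67499924 26.34370613] z by axis (array([ 0.54793914, -0.02253386,  0.21110897]), np.float64(6.964620217127448e-05)) cam z 0.40153646828221423 disc range*d 26.343706130981445
 dist 0.20777308210420234 diam mm 18.774178771701695
```

The drop is confirmed: the knob top went from 216.5 to 211.1 mm. Now I'll wind the tool back to yaw about 195° while raised, then descend and grip for the forward turn.

Request:
servo_tool(rows=[[0,0,0,0,0,-9.5,100],[0,0,0,0,0,-9.5,90],[0,0,0,0,0,-9.5,72],[0,0,0,0,0,-9.5,72],[0,0,0,0,0,-9.5,72],[0,0,0,0,0,-9.5,72],[0,0,0,0,0,-9.5,72],[0,0,0,0,0,-9.5,72],[0,0,0,0,0,0,72],[0,0,0,0,0,0,72]])

```text
t: 12.55
tcp_pos: [0.5474, -0.0225, 0.3306]
tcp_rot: [180.0, -0.1, -165.3]
contact_force: [0.5, 0.1, -0.1]
grip_width: 0.0615
grip_force: 0.0
```

Run:
```python
from h import *
s=bot.read_state();print(s["tcp_pos"],s["tcp_rot"],np.round(s["joints"]))
plan([((.548,-.0225,.254),s["tcp_rot"][2],4)],72)
```

```text
[ 0.54735061 -0.02253515  0.33059634] [ 1.79986438e+02 -6.70277431e-02 -1.65320997e+02] [ -7.  14.   6. 104.  -2.  63. 104.]
[[-0.0002, -0.0, 0.0191, 0.0, -0.0, -0.0, 72], [-0.0002, -0.0, 0.0191, 0.0, -0.0, -0.0, 72], [-0.0002, -0.0, 0.0191, 0.0, -0.0, -0.0, 72], [-0.0002, -0.0, 0.0191, 0.0, -0.0, -0.0, 72]]
```

Request:
servo_tool(rows=[[0,0,0.019,0,0,0,72],[0,0,0.019,0,0,0,72],[-0.0003,0,0.019,0,0,0,72],[-0.0003,0,0.019,0,0,0,72],[0,0,0,0,0,0,72],[0,0,0,0,0,0,30],[0,0,0,0,0,0,30],[0,0,0,0,0,0,30],[0,0,0,0,0,0,30],[0,0,0,0,0,0,30]], newtons=30)

```text
t: 13.8
tcp_pos: [0.5484, -0.0218, 0.256]
tcp_rot: [180.0, 0.1, -165.2]
contact_force: [-2.2, 2.0, 6.1]
grip_width: 0.0435
grip_force: 31.0
```

Request:
servo_tool(rows=[[0,0,0.00015,0,0,10.5,30],[0,0,0.00015,0,0,10.5,30],[0,0,0.00015,0,0,10.5,30],[0,0,0.00015,0,0,10.5,30],[0,0,0,0,0,0,30]])

```text
t: 14.42
tcp_pos: [0.5483, -0.0228, 0.2554]
tcp_rot: [-180.0, 0.1, 152.7]
contact_force: [-2.7, 0.6, 6.7]
grip_width: 0.0429
grip_force: 31.1
```

Request:
servo_tool(rows=[[0,0,0.00015,0,0,10.5,30],[0,0,0.00015,0,0,10.5,30],[0,0,0.00015,0,0,10.5,30],[0,0,0.00015,0,0,10.5,30],[0,0,0.00015,0,0,10.5,30],[0,0,0.00015,0,0,10.5,30],[0,0,0.00015,0,0,10.5,30],[0,0,0.00015,0,0,10.5,30],[0,0,0,0,0,0,30]])

```text
t: 15.55
tcp_pos: [0.5467, -0.023, 0.2541]
tcp_rot: [-179.8, 0.1, 68.7]
contact_force: [-6.6, 1.3, 10.6]
grip_width: 0.043
grip_force: 31.6
```

Request:
servo_tool(rows=[[0,0,0.00015,0,0,10.5,30],[0,0,0.00015,0,0,10.5,30],[0,0,0.00015,0,0,10.5,30],[0,0,0.00015,0,0,10.5,30],[0,0,0.00015,0,0,10.5,30],[0,0,0.00015,0,0,10.5,30],[0,0,0,0,0,0,30]])

```text
t: 16.42
tcp_pos: [0.5467, -0.0219, 0.2532]
tcp_rot: [-179.9, 0.3, 5.8]
contact_force: [-7.1, 2.9, 13.0]
grip_width: 0.0432
grip_force: 31.7
```

The knob sank 2.8 mm over 189°, as the thread predicts. Release, look, and wind back for the second stroke.

Request:
servo_tool(rows=[[0,0,0,0,0,0,72],[0,0,0,0,0,0,72],[0,0,-0.026,0,0,0,72],[0,0,-0.026,0,0,0,80],[0,0,-0.026,0,0,0,100],[0,0,0,0,0,0,100],[0,0,0,0,0,0,100]])

```text
t: 17.3
tcp_pos: [0.5477, -0.0222, 0.3297]
tcp_rot: [-180.0, 0.1, 5.8]
contact_force: [-0.8, 0.4, 0.5]
grip_width: 0.0856
grip_force: 0.0
```

Run:
```python
from h import *
s=bot.read_state();print(s["tcp_pos"],s["tcp_rot"],np.round(s["joints"]))
c=bot.read_camera("wrist");q=proj(c,(.548,-.0225,.2085));p,ax=disc(c,q);print(q,p,ax,zaxis(c,p,(.548,-.0225)))
# ridge: bright spot in the dark annulus
x,y=np.int32(p);g=cv2.cvtColor(c["frame"],cv2.COLOR_RGB2GRAY);m=np.zeros_like(g)
cv2.circle(m,(x,y),25,255,-1);cv2.circle(m,(x,y),15,0,-1)
yy,xx=np.where((m>0)&(g>150));P=onz(c,(xx.mean(),yy.mean()),.208)-onz(c,p,.208);print("ridge az",np.degrees(np.arctan2(P[1],P[0])),len(xx))
for i,t in((3,"start"),(4,"back")):
    c=np.load(f"pics/wrist{i}.npy",allow_pickle=True).item();p,_=disc(c,(321,228));x,y=np.int32(p);g=cv2.cvtColor(c["frame"],cv2.COLOR_RGB2GRAY);m=np.zeros_like(g)
    cv2.circle(m,(x,y),25,255,-1);cv2.circle(m,(x,y),15,0,-1)
    yy,xx=np.where((m>0)&(g>150));P=onz(c,(xx.mean(),yy.mean()),.213)-onz(c,p,.213);print(t,"ridge az",np.degrees(np.arctan2(P[1],P[0])),len(xx))
```

```text
[ 0.54772493 -0.02222479  0.32965342] [-1.79996734e+02  7.06689439e-02  5.82173894e+00] [-41.  18.  50. 105. -15.  64. -71.]
[321.88955667 227.33185073] (321.70530891418457, 229.01743698120117) [23.25593185 25.16255951] (array([ 0.54798729, -0.02237231,  0.21147463]), np.float64(0.00012831890827677604))
ridge az -167.2504631262574 20
start ridge az -8.865411430892342 61
back ridge az 46.56332774152414 64
```

Run:
```python
from h import *
c=bot.read_camera("wrist");np.save("pics/wrist5.npy",c,allow_pickle=True)
im=c["frame"][157:297,222:422,::-1]
cv2.imwrite("pics/k5.png",cv2.resize(im,None,fx=4,fy=4,interpolation=cv2.INTER_CUBIC))
```

```text
(no output)
```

View pics/k5.png

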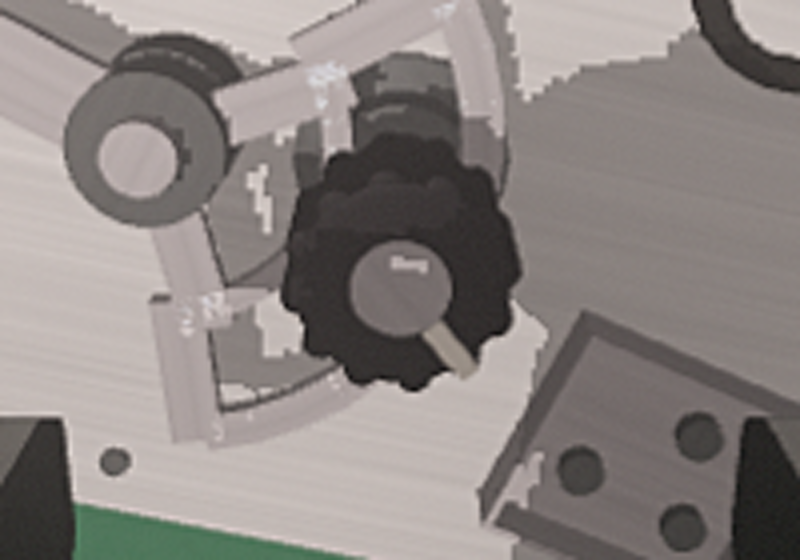

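The ridge now points to crop (465,370). Together with the tool's 113° turn, that gives about 187° forward, so there was no slip. I'll cross-check the height in the scene view, then wind back.

Run:
```python
from h import *
a=np.load("pics/scene1.npy",allow_pickle=True).item();b=bot.read_camera("scene")
for c in(a,b):
    g=cv2.resize(cv2.cvtColor(c["frame"][178:206,300:330],cv2.COLOR_RGB2GRAY),None,fx=4,fy=4,interpolation=cv2.INTER_CUBIC)
    n,l,s,ce=cv2.connectedComponentsWithStats((g<70).astype(np.uint8));i=1+np.argmax(s[1:,4])
    print(s[i]/4,ce[i]/4+[300,178])
print(proj(a,(.548,-.0225,.202))-proj(a,(.548,-.0225,.1945)))
```

```text
[  7.     6.    15.75  16.75 748.25] [314.86835951 192.88055463]
[  7.5    8.    15.25  16.75 721.  ] [315.07472261 195.33477809]
[ 0.03289178 -2.29840478]
```

Request:
servo_tool(rows=[[0,0,0,0,0,-10.5,100],[0,0,0,0,0,-10.5,100],[0,0,0,0,0,-10.5,100],[0,0,0,0,0,-10.5,100],[0,0,0,0,0,-10.5,100],[0,0,0,0,0,-10.5,100],[0,0,0,0,0,-10.5,100],[0,0,0,0,0,-10.5,100],[0,0,0,0,0,-10.5,100],[0,0,0,0,0,-10.5,100]])

```text
t: 18.7
tcp_pos: [0.5479, -0.0223, 0.3297]
tcp_rot: [-179.9, -0.0, 111.2]
contact_force: [0.0, 0.2, -0.1]
grip_width: 0.0853
grip_force: 0.0
```

Request:
servo_tool(rows=[[0,0,0,0,0,-10.5,100],[0,0,0,0,0,-10.5,100],[0,0,0,0,0,-10.5,100],[0,0,0,0,0,-10.5,100],[0,0,0,0,0,-10.5,90],[0,0,0,0,0,-10.5,72],[0,0,0,0,0,-10.5,72],[0,0,0,0,0,0,72],[0,0,0,0,0,0,72]])

```text
t: 19.82
tcp_pos: [0.548, -0.0224, 0.3301]
tcp_rot: [180.0, -0.0, -175.8]
contact_force: [0.1, -1.2, -0.6]
grip_width: 0.0616
grip_force: 0.0
```

Run:
```python
from h import *
s=bot.read_state();print(s["tcp_pos"],s["tcp_rot"],np.round(s["joints"]))
c=bot.read_camera("wrist");np.save("pics/wrist6.npy",c,allow_pickle=True);q=proj(c,(.548,-.0225,.2085));p,ax=disc(c,q);print(q,p,ax,zaxis(c,p,(.548,-.0225)))
plan([((.548,-.0225,.2515),s["tcp_rot"][2],4)],72)
```

```text
[ 0.54800397 -0.0223893   0.33011197] [ 1.79999535e+02 -4.66879234e-02 -1.75836621e+02] [-16.  14.  17. 104.  -4.  63.  97.]
[322.58177348 226.30009266] (322.9976387023926, 226.2117519378662) [23.50824547 25.7514782 ] (array([ 0.54797639, -0.0222022 ,  0.20834371]), np.float64(0.0002987315838735545))
[[0.0, -0.0, 0.0197, 0.0, -0.0, 0.0, 72], [0.0, -0.0, 0.0197, 0.0, -0.0, 0.0, 72], [0.0, -0.0, 0.0197, 0.0, -0.0, 0.0, 72], [0.0, -0.0, 0.0197, 0.0, -0.0, 0.0, 72]]
```

Both views agree the screw is 8.0–8.2 mm below its start (lift about -7.5 to -8.5 mm), so roughly 165° more is right.

Request:
servo_tool(rows=[[0,0,0.0195,0,0,0,72],[0,0,0.0195,0,0,0,72],[0,0,0.0195,0,0,0,72],[0,0,0.0195,0,0,0,72],[0,0,0,0,0,0,72],[0,0,0,0,0,0,30],[0,0,0,0,0,0,30],[0,0,0,0,0,0,30],[0,0,0,0,0,0,30],[0,0,0,0,0,0,30]], newtons=30)

```text
t: 21.12
tcp_pos: [0.5486, -0.0219, 0.2534]
tcp_rot: [180.0, 0.1, -175.7]
contact_force: [-1.3, 1.4, 5.4]
grip_width: 0.0433
grip_force: 31.5
```

Request:
servo_tool(rows=[[0,0,0.00015,0,0,10.5,30],[0,0,0.00015,0,0,10.5,30],[0,0,0.00015,0,0,10.5,30],[0,0,0.00015,0,0,10.5,30],[0,0,0.00015,0,0,10.5,30],[0,0,0.00015,0,0,10.5,30],[0,0,0.00015,0,0,10.5,30],[0,0,0.00015,0,0,10.5,30],[0,0,0,0,0,0,30]])

```text
t: 22.25
tcp_pos: [0.5475, -0.0233, 0.252]
tcp_rot: [-179.9, 0.0, 100.2]
contact_force: [-3.7, -0.6, 8.9]
grip_width: 0.0429
grip_force: 32.0
```

Request:
servo_tool(rows=[[0,0,0.00015,0,0,10.5,30],[0,0,0.00015,0,0,10.5,30],[0,0,0.00015,0,0,10.5,30],[0,0,0.00015,0,0,10.5,30],[0,0,0.00015,0,0,10.5,30],[0,0,0.00015,0,0,10.5,30],[0,0,0.00015,0,0,9,30],[0,0,0,0,0,9,30],[0,0,0,0,0,0,30],[0,0,0,0,0,0,30]])

```text
t: 23.5
tcp_pos: [0.5464, -0.0225, 0.2508]
tcp_rot: [-179.8, 0.2, 19.3]
contact_force: [-7.6, 1.5, 11.5]
grip_width: 0.0433
grip_force: 32.4
```

Run:
```python
from h import *
s=bot.read_state();print({k:np.round(s[k],4).tolist() for k in("tcp_pos","tcp_rot","contact_force","moment","grip_width","grip_force","qd")})
S=bot.read_camera("scene")
for n in(0,1):
    pass
g=cv2.resize(cv2.cvtColor(S["frame"][185:225,365:395],cv2.COLOR_RGB2GRAY),None,fx=4,fy=4,interpolation=cv2.INTER_CUBIC)
n,l,s,ce=cv2.connectedComponentsWithStats((g<75).astype(np.uint8));i=1+np.argmax(s[1:,4]);p=(s[i][0]/8+s[i][2]/8,0);print(s[i]/4,ce[i]/4+[365,185],"expected",proj(S,(.6035,.1445,.184)))
cv2.imwrite("pics/s7.png",cv2.resize(S["frame"][150:260,250:430,::-1],None,fx=4.4,fy=4.4,interpolation=cv2.INTER_CUBIC))
```

```text
{'tcp_pos': [0.5464, -0.0225, 0.2508], 'tcp_rot': [-179.7919, 0.2407, 19.2713], 'contact_force': [-7.5959, 1.5157, 11.5441], 'moment': [0.5801, 1.6433, -0.0388], 'grip_width': 0.0433, 'grip_force': 32.409, 'qd': [0.1956, -0.0964, -0.2358, 0.0848, -0.0001, -0.0709, 0.0499]}
[ 10.75   0.    10.75  20.5  589.25] [381.28372932 195.54656343] expected [379.55500585 196.42173599]
```

View pics/s7.png

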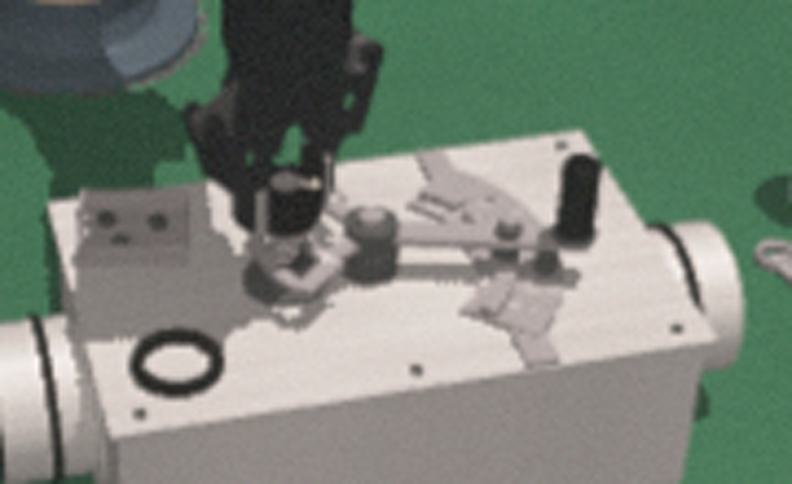

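The final view shows the fingers gripping the knob at crop (295,200). The lever grip is at (578,200), unchanged since it went into the notch, and the stud is under the bar at (547,262). Handing in.

```bash
python3 -c "
from rig import bot
print(bot.job_done())"
```

```text
the job is handed in; nothing more can be done
None
```

I've handed the job in, at about 23.5 s of robot time, but it returned no verdict: the lever is in the stud's notch, and the screw dropped after about 59° of backward turning, then went forward about 354° (lift estimated at about -10 mm), with the fingers still gripping the knob at about 32 N.

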